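Tip the returned hearing-aid cases into the service tote

TASK

The three hearing-aid cases in the steel tray have been returned and are not disinfected yet, so do not touch them: take the tray by its sloping black grip, carry it level to the open grey tote, and tip it with its mouth low over the tote until all three cases have slid in. Put the empty tray back flat on its rubber mat, and then log it on the tally counter by pushing the counter's lever down to its stop and letting it spring back. Leave the tote and the other things on the desk where they are.

Things in the scene. Friction and masses are not known exactly. Their poses are not given: they have to be found in the camera images.
- tray: Bright steel scoop tray, 180 mm long (x) x 146 mm wide (y), floor 3 mm thick, walls 3 mm thick and 30 mm high on three sides; the fourth side, at +x, is the open mouth (it faces left, up to 0.5 rad turned from world +y). Origin: centre of its underside; x points to the mouth, z up. 0.16 kg. A sloping black grip rises at the -x end.
- tray_grip (a point): Centre of the tray's flat black grip, at (-0.120, 0, 0.076) m in the tray frame (same axes). The grip is 12 mm thick, 84 mm wide (y) and 56 mm long; it slopes up and away from the tray 30 degrees from upright: its length runs along (-0.5, 0, 0.866), the normal of its faces is (0.866, 0, 0.5). It stands free for 50 mm on either face.
- tray_mouth (a point): Middle of the edge of the tray's floor at its open mouth, on the floor's upper face: at (0.090, 0, 0.003) m in the tray frame.
- tray_mat: Thin black rubber mat on which the tray stands, 190 mm (x) x 168 mm (y) x 3 mm, fixed to the desk. Origin: centre of its underside, on the desk. The tray stands within about 10 mm and 0.1 rad of it in position and yaw; the tray's grip overhangs it.
- case_1_center (a point): Centre of the first of three alike black clamshell hearing-aid cases, 70 x 48 x 26 mm (x, y, z of the case), 35 to 70 g; they lie flat and loose in the tray and begin to slide on its floor at a tilt of some 25 to 37 degrees.
- case_2_center (a point): Centre of the second case, like the first.
- case_3_center (a point): Centre of the third case, like the first.
- case_1: The first case. Origin: centre of its underside.
- case_2: The second case. Origin: centre of its underside.
- case_3: The third case. Origin: centre of its underside.
- tote: Open grey plastic tote, 220 mm (x) x 180 mm (y) x 80 mm high, walls and floor 4 mm, with a flange 6 mm wide round the outside of its rim; loose, 0.9 kg. Origin: centre of its underside, on the desk; its x axis is the longer side and points roughly where the tray's mouth points (to the left, +y of the world).
- tote_rim (a point): Centre of the tote's open top, 80 mm above the desk; same axes as the tote.
- tally_counter: Round steel desk tally counter on a black base 66 x 70 mm, fixed to the desk; body 56 mm in diameter, its top 83 mm above the desk. Origin: centre of the underside; its face looks to its -x (towards the robot) and its thumb lever sticks out to its -y side.
- tally_pad (a point): Centre of the top of the thumb pad (26 x 24 mm, black) at the end of the counter's lever, 55 mm from the hinge; about 76 mm above the desk when released and 49 mm at the stop, free below. It moves down nearly straight, staying within 2 mm sideways.
- tally_lever (a joint): Angle of the counter's sprung lever in rad: 0 released (up), 0.5 at its lower stop. Pushing the pad down takes about 1.5 N at first and 4.5 N at the stop; it springs back by itself.
- otoscope: Otoscope, 138 x 67 x 28 mm, lying at the back right of the desk; to be left alone. Origin: centre of its underside.
- ear_tip_box: Clear compartment box of ear tips, 106 x 151 x 32 mm, at the back behind tray and tote; to be left alone. Origin: centre of its underside.
- wipes_tub: Round white and blue tub of wipes, 76 mm across, 154 mm high, at the back behind the tote; to be left alone. Origin: centre of its underside.
- tuning_fork: Tuning fork, 182 x 34 x 13 mm, lying near the front edge of the desk at the left; to be left alone. Origin: centre of its underside.

How it is judged:
On the way, in this order (a step that is already met when the one before it is completed fails the run):
1. all three cases have slid from the tray into the tote (x of case_1_center in the frame of tote between -0.106 and 0.106 m and y of case_1_center in the frame of tote between -0.086 and 0.086 m and z of case_1_center in the frame of tote between 0 and 0.08 m and x of case_2_center in the frame of tote between -0.106 and 0.106 m and y of case_2_center in the frame of tote between -0.086 and 0.086 m and z of case_2_center in the frame of tote between 0 and 0.08 m and x of case_3_center in the frame of tote between -0.106 and 0.106 m and y of case_3_center in the frame of tote between -0.086 and 0.086 m and z of case_3_center in the frame of tote between 0 and 0.08 m), for 0.2 s.
2. the empty tray stands flat on its mat again (horizontal distance between tray and tray_mat below 0.05 m and angle between tray's own z axis and vertical below 0.06 rad and height (world z) of tray below 0.009 m), for 0.2 s.
3. the counter's lever is pushed down to its stop (value of joint tally_lever above 0.46 rad), for 0.05 s.
At the end, for the whole second after the job is handed in: All three cases lie at rest inside the tote, their centres between its walls and below its rim; the tray lies flat (within 0.06 rad) on its mat, its centre within 50 mm of the mat's centre; the counter's lever has sprung back (below 0.06 rad) (all of step 1 and all of step 2 and linear speed of each of case_1, case_2, case_3, tray below 0.03 m/s and value of joint tally_lever below 0.06 rad); the robot touches nothing.
It fails at once if a case is touched by the robot (contact force between any of the arm, the fingers and case_1 above 0.5 N or contact force between any of the arm, the fingers and case_2 above 0.5 N or contact force between any of the arm, the fingers and case_3 above 0.5 N).
It fails at once if the tray is tipped high in the air: steeply tilted with its mouth more than 140 mm above the tote's rim (angle between tray's own z axis and vertical above 0.5 rad and height (world z) of tray_mouth above 0.22 m).
It fails at once if the tote is shoved more than 40 mm from its place (distance of tote from where it was at the start of the episode above 0.04 m).
It fails at once if a bystander is knocked more than 30 mm from its place (distance of any of otoscope, ear_tip_box, wipes_tub, tuning_fork from where it was at the start of the episode above 0.03 m).
It also fails if it takes over 69 s, if anything falls off the work surface, if the arm or the gripper's body presses on something with over 40 N, if the wrist force passes 120 N, or if a joint passes its speed limit or range.

ROBOT

A 6-joint arm with a two-finger parallel gripper is mounted at the origin on a cart in front of the work surface, level with it; the furniture and walls round the work are solid. World frame = base frame: x ahead of the robot, y to its left, z up, the work surface at z = 0. Lengths are in m, angles in rad, forces in N, time in s.
With the tool pointing down it reaches from about 0.4 to 0.925 m from the base axis. Payload 3.4 kg.
Tool frame: the origin (TCP) lies midway between the tips of the shut fingers; the grasp point (between the pads) lies 19 mm behind it (ctrl.grasp_offset is the distance from the TCP to the grasp point, in m); z points along the fingers, y is the line along which they close (so a half turn about z gives the same grasp; the last joint's range is limited). The gripper opens to 85 mm and grips with 20 to 120 N. Pads are 22 mm wide; open, the fingers measure 114 mm over their backs; the gripper's body (76 mm by 85 mm) begins 54 mm behind the grasp point. The pads swing forward as they close: fully open they stand 13 mm farther back than shut.
Start: joints at [1.177, 0.307, 1.506, -0, 1.328, -0.073], TCP at [0.181, 0.546, 0.231] pointing down, gripper open.
Joint ranges: [-3.12, 3.12], [-1.05, 2.28], [0.14, 2.33], [-1.42, 4.57], [0.1, 2.73], [-2.68, 2.68]. Speed limits (rad/s): [2.57, 2.57, 3.14, 3.14, 3.14, 3.14].

INTERFACE

Orientations are given as a unit quaternion [x, y, z, w].
In Python, from plant import ctrl gives the robot as it stands.
- The arm moves only by the tool servo_tool, never from a script. Its argument "series" is a list of rows, each a list of 2 entries, a list of its own where there are three numbers: the shift along the tool's x, y, z each as a share of 100 cm, from -1 to 1, then the turn, a rotation vector about the tool's x, y, z each as a share of 45 degrees, from -1 to 1. In form: [[[tx, ty, tz], [rx, ry, rz]], ...]. A call has 1 to 20 rows; each row is the pose to reach, as a shift and turn from the pose commanded when the call began, along the tool's axes at that moment; what a row does not reach only later rows make up. A row lasts 1/10 s, in which the tool goes at most 50 mm and 8.59 degrees, less where a joint would pass 70% of its speed; a pose out of reach is approached as far as the arm can. A call with a number of a shift or a turn outside -1 to 1 is refused whole. A call with a gripper value outside its range is refused whole. "fingers" is the opening, from 0 (shut) to 1 (fully open), set as the call begins (left out, the last holds). The fingers move at their own pace and stop on an object; "newtons" is the grip in N (left out, the last holds). Time passes only in rows, so rows that repeat a pose let the fingers close. It gives the time, the measured TCP pose, the force, the opening and the grip force at its end, in the units of the state.
- ctrl.sense(): the state, without advancing time (a new reading comes with each control period).
- ctrl.snapshot(name): name is "scene" or "side" or "wrist"; returns (picture, depth): 480x640x3 uint8, red, green, blue; 480x640 float32, m along the optical axis (not along the pixel's ray), 0 where there is no reading.
- ctrl.calibration(name): a dict with "K" (3x3 intrinsics, pixels), "dist" ([k1, k2, p1, p2, k3] as OpenCV has them; the pictures are not rectified), "R" (3x3) and "t" (3): a world point X has camera coordinates R X + t. Camera axes: x right, y down, z forward; pixel columns grow to the right and rows downward; lengths in m; the calibration is good to about 2 mm. A picture is of the moment at which its call begins: read the wrist's pose just before it. calibration takes no time and is no camera call; for the wrist camera it gives the pose at the moment of the call.
- ctrl.job_done(): hands the job in; it is judged then, once.
The state is a dict: "t": time; "qpos": joint angles; "joint_vel": joint speeds; "tau": joint torques, N m; "tool_pos": TCP position; "tcp_rot": TCP orientation; "contact_force": force on the tool from outside, world axes, zero at the start; "wrist_torque": the same for the moment, N m; "finger_gap": opening from 0.0 (shut) to 1.0 (fully open); "finger_force": force on a finger pad.
Only numpy, scipy, OpenCV 4.12 (cv2) and the standard library are available. Lean on these libraries where they do the work, as an engineer would, in place of code of your own. Each camera call takes 0.05 s, during which the arm holds its last target. There are 200 camera calls.

## Working session

There is one attempt and no reset: what is moved stays moved. The work goes in short steps, Python scripts to look and compute and a tool call to move; the robot and the scene stay as the last step left them, time stands still between calls to the robot, and variables do not carry over. Pictures are saved under pics/ and viewed, at most 10 in all, crops included, and the job is handed in when it is done.

Besides the shell and the picture viewer there is one more tool, called after "Request:" by a JSON object that holds its "fn" and its "kwargs", one argument or row to a line. servo_tool: Moves the arm, as the interface text tells. Shift numbers are shares of 100 cm and turn numbers shares of 45 degrees, none past 1 either way. Its arguments: {"type":"object","properties":{"series":{"type":"array"},"fingers":{"type":"number"},"newtons":{"type":"number"}},"required":["series"]}

```bash
mkdir -p pics; ls; python3 - <<'E'
from plant import ctrl
import cv2,numpy as np
for n in("scene","side"):
    p,d=ctrl.snapshot(n); cv2.imwrite(f"pics/{n}0.png",p[:,:,::-1]); np.savez(f"{n}0.npz",p=p,d=d,**ctrl.calibration(n))
    c=ctrl.calibration(n); print(n,np.round(-c["R"].T@c["t"],3),c["K"][0,0],c["dist"],(d>0).mean())
print(ctrl.sense(), ctrl.grasp_offset)
E
```

```text
pics
scene [-0.11  -0.892  0.972] 548.2653586788817 [-0.12813402  0.          0.          0.          0.        ] 0.9960904947916667
side [-0.026  1.064  0.835] 533.8748783851099 [0.04342885 0.         0.         0.         0.        ] 0.9960481770833334
{'t': 0.1, 'qpos': array([ 1.17749321e+00,  3.07470984e-01,  1.50754606e+00,  4.93141352e-06,
        1.32838765e+00, -7.35417302e-02]), 'joint_vel': array([ 0.0021517 , -0.00102056, -0.00208179,  0.0010216 ,  0.00144441,
        0.00013985]), 'tau': array([-6.23522574e-04, -4.58532321e+01, -2.52608496e+01, -2.11977158e-04,
        5.65606897e-03, -3.14080614e-05]), 'tool_pos': array([0.18055003, 0.54526071, 0.23048748]), 'tcp_rot': array([ 1.59200943e-01,  9.87245784e-01, -8.80895846e-04, -2.11898344e-04]), 'contact_force': array([-0.137193  , -0.42167312, -0.12063459]), 'wrist_torque': array([0.00808419, 0.01838259, 0.03252695]), 'finger_force': 0.0, 'finger_gap': 1.0003527100296121} 0.0187
```

View pics/scene0.png

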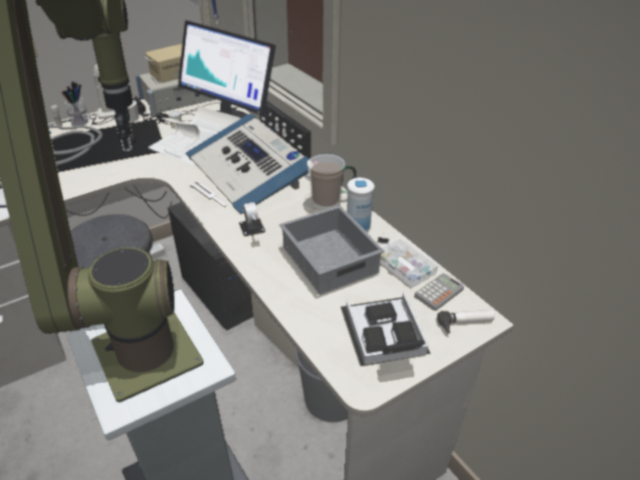

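View pics/side0.png

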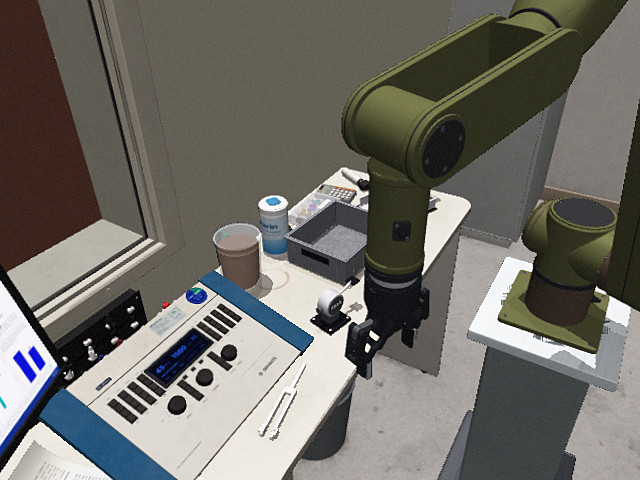

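The scene view shows the tray with three cases at about (387,330), its grip below it at (397,366), the tote at (330,250), and the counter at (251,222). The side view shows the counter at (330,310), its lever sticking out to (350,283). Next I turn the depth into top-down maps.

```bash
cat > h.py <<'E'
import numpy as np,cv2
def cloud(p,d,K,dist,R,t):
    h,w=d.shape; u,v=np.meshgrid(np.arange(w,dtype=float),np.arange(h,dtype=float))
    n=cv2.undistortPoints(np.stack([u,v],-1).reshape(-1,1,2),K,dist).reshape(h,w,2)
    X=np.dstack([n[...,0]*d,n[...,1]*d,d])
    W=(X-t)@R; W[d<=0]=np.nan
    return W
def ortho(W,p,x0=.3,y0=-.55,s=.002,nx=350,ny=450):
    # rows: x decreasing downward ; cols: y decreasing rightward
    m=np.isfinite(W[...,2])&(W[...,2]<.2)&(W[...,2]>-.02)
    P=W[m];C=p[m];o=np.argsort(P[:,2]);P=P[o];C=C[o]
    r=((P[:,0]-x0)/s).astype(int);c=((P[:,1]-y0)/s).astype(int)
    k=(r>=0)&(r<nx)&(c>=0)&(c<ny)
    Z=np.full((nx,ny),np.nan);I=np.zeros((nx,ny,3),np.uint8)
    Z[r[k],c[k]]=P[k,2];I[r[k],c[k]]=C[k]
    return Z[::-1,::-1],I[::-1,::-1]
E
python3 - <<'E'
from h import *
out=[]
for n in("scene","side"):
    f=np.load(n+"0.npz");a={k:f[k] for k in f}
    W=cloud(**a);Z,I=ortho(W,a["p"])
    cm=cv2.applyColorMap(np.clip(np.nan_to_num(Z)*255/.16,0,255).astype(np.uint8),cv2.COLORMAP_JET);cm[np.isnan(Z)]=0
    if n=="scene": out.append(np.hstack([I[:,:,::-1][:,50:],cm[:,50:]]))
    desk=(abs(W[...,2])<.01);print(n,np.nanmedian(W[desk][:,2]))
    # tote rim points
    m=(abs(W[...,2]-.08)<.006)&(W[...,0]>.3)&(W[...,0]<.95)&(W[...,1]>-.25)&(W[...,1]<.25)
    mm=cv2.morphologyEx(m.astype(np.uint8),cv2.MORPH_CLOSE,np.ones((3,3)))
    q,l,st,_=cv2.connectedComponentsWithStats(mm)
    for i in np.argsort(-st[1:,4])[:3]+1:
        P=W[(l==i)&m][:,:2].astype(np.float32);print(n,"z80",len(P),cv2.minAreaRect(P))
    m=(W[...,2]>.05)&(W[...,2]<.12)&(W[...,1]<-.3)&(W[...,0]>.3)&(W[...,0]<.8);P=W[m]
    print("grip?",len(P),P.mean(0) if len(P) else "", P[::max(1,len(P)//8)].round(3))
im=cv2.resize(out[0],None,fx=1,fy=1.4,interpolation=cv2.INTER_NEAREST);print(im.shape)
cv2.imwrite("pics/top.png",out[0])
E
```

```text
scene -0.0011975920174348569
scene z80 838 ((0.5374306440353394, 0.04463294893503189), (0.23908694088459015, 0.1943395435810089), 85.73187255859375)
scene z80 411 ((0.7790389657020569, -0.039274752140045166), (0.011200849898159504, 0.42059120535850525), 0.2889910042285919)
scene z80 90 ((0.6764674186706543, 0.10603849589824677), (0.0402105450630188, 0.07268031686544418), 46.666378021240234)
grip? 4593 [ 0.75317609 -0.51470822  0.0855019 ] [[ 0.779 -0.301  0.12 ]
 [ 0.78  -0.371  0.086]
 [ 0.783 -0.466  0.11 ]
 [ 0.781 -0.471  0.06 ]
 [ 0.778 -0.58   0.112]
 [ 0.776 -0.597  0.1  ]
 [ 0.781 -0.637  0.096]
 [ 0.782 -0.681  0.091]
 [ 0.776 -0.737  0.054]]
side 0.00024973167772012573
side z80 837 ((0.577934741973877, 0.047338031232357025), (0.24342654645442963, 0.26451101899147034), 87.52738952636719)
side z80 165 ((0.7819309234619141, -0.12327827513217926), (0.011392547748982906, 0.2532591223716736), 0.911228358745575)
side z80 74 ((0.7829968929290771, 0.11943720281124115), (0.0847456082701683, 0.0076581742614507675), 89.84819030761719)
grip? 334 [ 0.78325152 -0.35747995  0.08274214] [[ 0.786 -0.386  0.117]
 [ 0.786 -0.333  0.116]
 [ 0.784 -0.383  0.089]
 [ 0.782 -0.387  0.081]
 [ 0.784 -0.397  0.069]
 [ 0.782 -0.407  0.058]
 [ 0.782 -0.333  0.077]
 [ 0.783 -0.334  0.066]
 [ 0.784 -0.322  0.053]]
(490, 800, 3)
```

View pics/top.png

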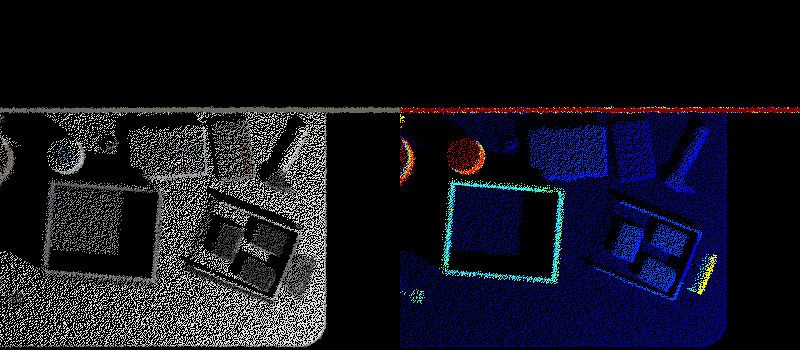

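The map shows the tote rim as a cyan rectangle, the tray with its three cases, and the grip as a yellow strip near world (0.45,-0.37). The counter is near (0.40,0.21), and there is a wall at x≈0.78. Next come the precise fits.

```bash
cat >> h.py <<'E'
from scipy.spatial.transform import Rotation as Ro
def load(n): 
    f=np.load(n+".npz");a={k:f[k] for k in f};return cloud(**a),a["p"]
def box(W,x0,x1,y0,y1,z0,z1):
    return (W[...,0]>x0)&(W[...,0]<x1)&(W[...,1]>y0)&(W[...,1]<y1)&(W[...,2]>z0)&(W[...,2]<z1)
E
python3 - <<'E'
from h import *
for n in("scene0","side0"):
    W,p=load(n); print(n)
    P=W[box(W,.38,.55,-.43,-.30,.055,.13)]
    if len(P)>20:
        c=np.median(P,0);P=P[np.linalg.norm(P-c,axis=1)<.08];c=P.mean(0);u,s,v=np.linalg.svd(P-c)
        print("grip",len(P),c,"n",v[2],"wide",v[0],"range",P.min(0),P.max(0))
        q=(P-c)@v[0];print("width",np.percentile(q,[0.5,99.5]), "slope ext",np.percentile((P-c)@v[1],[.5,99.5]))
    # tote rim
    P=W[box(W,.40,.70,-.10,.19,.074,.087)][:,:2].astype(np.float32)
    # keep near largest comp
    print("tote",len(P),cv2.minAreaRect(P), np.percentile(P,[1,99],axis=0))
    # tray wall tops
    P=W[box(W,.38,.65,-.38,-.12,.029,.043)]
    print("tray z~35",len(P),cv2.minAreaRect(P[:,:2].astype(np.float32)))
    # counter
    P=W[box(W,.33,.47,.12,.30,.05,.10)]
    print("counter",len(P),P[:,:2].min(0) if len(P) else"",P[:,:2].max(0) if len(P) else"")
# crops x4
a=cv2.imread("pics/scene0.png")[280:390,330:440];b=cv2.imread("pics/side0.png")[250:350,290:390]
cv2.imwrite("pics/crops.png",np.hstack([cv2.resize(a,(400,400)),cv2.resize(b,(400,400))]))
E
```

```text
scene0
grip 366 [ 0.44867732 -0.36078973  0.09102366] n [-0.36433901 -0.84876358 -0.38321987] wide [-0.88874376  0.43982614 -0.1291801 ] range [ 0.41191329 -0.38383755  0.05544465] [ 0.4916745  -0.32458319  0.10728705]
width [-0.0456237   0.04202196] slope ext [-0.01951127  0.03972911]
tote 925 ((0.5666083097457886, 0.0413455069065094), (0.23894524574279785, 0.2541613280773163), 84.62578582763672) [[ 0.43505282 -0.07681651]
 [ 0.69101234  0.16409714]]
tray z~35 1362 ((0.5238765478134155, -0.2346591055393219), (0.23478549718856812, 0.24150332808494568), 86.5577163696289)
counter 335 [0.39361627 0.12031508] [0.46950346 0.29903829]
side0
tote 832 ((0.5693407654762268, 0.04772041738033295), (0.24345971643924713, 0.24727465212345123), 87.54199981689453) [[ 0.44852946 -0.06986365]
 [ 0.69462683  0.17136825]]
tray z~35 49 ((0.5184537768363953, -0.27878597378730774), (0.22342324256896973, 0.11457545310258865), 22.292421340942383)
counter 475 [0.39442273 0.12015647] [0.46952892 0.29999268]
```

View pics/crops.png

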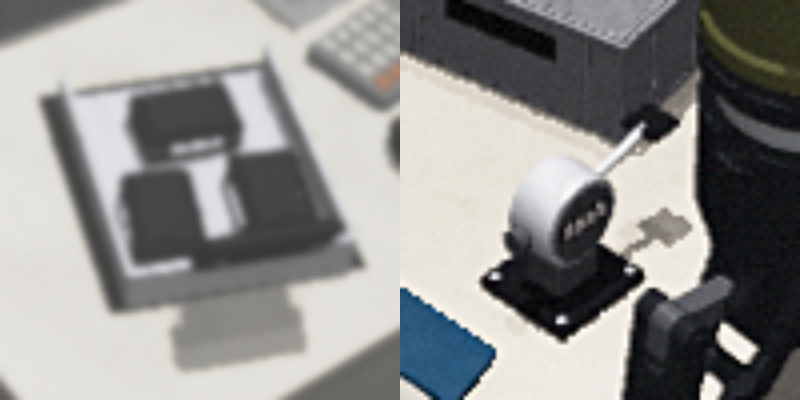

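```bash
cat >> h.py <<'E'
def toolR(tx,tilt=0.):
    # tool orientation holding the grip, tray yawed with x axis along tx (2d), tipped by tilt rad
    ex=np.array([tx[0],tx[1],0])/np.hypot(*tx);ez=np.array([0,0,1.]);ey=np.cross(ez,ex)
    T=Ro.from_rotvec(ey*tilt).as_matrix()
    z=.5*ex-.866*ez;z/=np.linalg.norm(z);y=.866*ex+.5*ez;y/=np.linalg.norm(y);x=np.cross(y,z)
    return T@np.c_[x,y,z]
def rows(p0,R0,targets):
    for p,R in targets:
        s=R0.T@(np.asarray(p)-p0); r=Ro.from_matrix(R0.T@R).as_rotvec()/(np.pi/4)
        print([[float(round(k,4)) for k in s],[float(round(k,3)) for k in r]])
def now():
    from plant import ctrl
    s=ctrl.sense();return s["tool_pos"],Ro.from_quat(s["tcp_rot"]).as_matrix(),s
E
python3 - <<'E'
from h import *
from plant import ctrl
W,p=load("scene0")
P=W[box(W,.38,.55,-.43,-.30,.06,.13)]
best=None;rng=np.random.default_rng(0)
for i in range(500):
    a=P[rng.choice(len(P),3,False)];n=np.cross(a[1]-a[0],a[2]-a[0]);n/=np.linalg.norm(n)+1e-9
    k=abs((P-a[0])@n)<.003
    if best is None or k.sum()>best.sum():best=k
Q=P[best];c=Q.mean(0);n=np.linalg.svd(Q-c)[2][2];n*=np.sign(n[1]);print("plane",best.sum(),len(P),n,np.arctan2(n[0],n[1]))
# yaw from top edge
T=Q[Q[:,2]>.095];print("top edge",len(T),np.polyfit(T[:,0],T[:,1],1),T[:,0].min(),T[:,0].max())
for yaw in(.36,):
    ex=np.array([np.sin(yaw),np.cos(yaw)]);ey=np.array([-ex[1],ex[0]])
    q=Q[:,:2]@ey;print("ey ext",np.percentile(q,[1,99]),"ex of pts",np.percentile(Q[:,:2]@ex,[1,50,99]),Q[:,2].min(),Q[:,2].max())
cal=ctrl.calibration("wrist");p0,R0,s=now()
print("wrist cam in tool",R0.T@(-cal["R"].T@cal["t"]-p0),"fwd",R0.T@cal["R"][2],R0)
ex=np.array([.37,.93]);Rg=toolR(ex)
g=np.array([.452,-.357,.08])
pre=g-Rg[:,2]*.14
print(pre)
rows(p0,R0,[((.42,.30,.35),R0),((.5,0,.35),R0),(pre+[0,0,.08],Rg),(pre,Rg)])
E
```

```text
plane 239 353 [0.34919512 0.84381801 0.40747261] 0.39236953962487375
top edge 124 [-0.40566576 -0.18478345] 0.41191329496146384 0.4893617945623736
ey ext [-0.59042074 -0.50957178] ex of pts [-0.18878135 -0.18369786 -0.16667083] 0.060353827077309415 0.10728704709841182
wrist cam in tool [ 0.08028985 -0.00096057 -0.14381679] fwd [-3.10450980e-01 -2.08180196e-04  9.50589368e-01] [[-9.49310030e-01  3.14340547e-01 -6.98870392e-04]
 [ 3.14341293e-01  9.49308567e-01 -1.67185259e-03]
 [ 1.37912594e-04 -1.80679025e-03 -9.99998358e-01]]
[ 0.42612271 -0.42204292  0.20124267]
[[-0.3044, -0.1578, -0.1193], [0.0, 0.0, 0.0]]
[[-0.4746, -0.4174, -0.1188], [0.0, 0.0, 0.0]]
[[-0.5372, -0.8412, -0.0493], [-0.669, -0.02, 0.073]]
[[-0.5372, -0.841, 0.0307], [-0.669, -0.02, 0.073]]
```

Request:
{"fn": "servo_tool", "kwargs": {
  "series": [
    [[-0.3,-0.16,-0.12],[0,0,0]],
    [[-0.3,-0.16,-0.12],[0,0,0]],
    [[-0.3,-0.16,-0.12],[0,0,0]],
    [[-0.3,-0.16,-0.12],[0,0,0]],
    [[-0.3,-0.16,-0.12],[0,0,0]],
    [[-0.3,-0.16,-0.12],[0,0,0]],
    [[-0.47,-0.42,-0.12],[0,0,0]],
    [[-0.47,-0.42,-0.12],[0,0,0]],
    [[-0.47,-0.42,-0.12],[0,0,0]],
    [[-0.47,-0.42,-0.12],[0,0,0]],
    [[-0.47,-0.42,-0.12],[0,0,0]],
    [[-0.47,-0.42,-0.12],[0,0,0]],
    [[-0.47,-0.42,-0.12],[0,0,0]],
    [[-0.54,-0.84,-0.05],[-0.67,-0.02,0.07]],
    [[-0.54,-0.84,-0.05],[-0.67,-0.02,0.07]],
    [[-0.54,-0.84,-0.05],[-0.67,-0.02,0.07]],
    [[-0.54,-0.84,-0.05],[-0.67,-0.02,0.07]],
    [[-0.54,-0.84,-0.05],[-0.67,-0.02,0.07]],
    [[-0.54,-0.84,-0.05],[-0.67,-0.02,0.07]],
    [[-0.54,-0.84,-0.05],[-0.67,-0.02,0.07]]
  ],
  "fingers": 0.8
}}

```text
t: 2.1
tool_pos: [0.4439, -0.3116, 0.2978]
tcp_rot: [0.182, 0.948, 0.256, 0.049]
contact_force: [0.4, 0.5, 0.1]
finger_gap: 0.798
finger_force: 0.0
```

```bash
python3 - <<'E'
from h import *
p0,R0,s=now()
Rg=toolR([.376,.927]);g=np.array([.452,-.357,.08]);pre=g-Rg[:,2]*.14
rows(p0,R0,[(pre+[0,0,.06],Rg)])
E
```

```text
[[-0.0239, -0.1127, -0.0234], [0.005, -0.005, 0.007]]
```

Request:
{"fn": "servo_tool", "kwargs": {
  "series": [
    [[-0.024,-0.11,-0.023],[0,0,0]],
    [[-0.024,-0.11,-0.023],[0,0,0]],
    [[-0.024,-0.11,-0.023],[0,0,0]],
    [[-0.024,-0.11,-0.023],[0,0,0]],
    [[-0.024,-0.11,-0.023],[0,0,0]],
    [[-0.024,-0.11,-0.023],[0,0,0]]
  ]
}}

```text
t: 2.7
tool_pos: [0.4289, -0.4151, 0.2644]
tcp_rot: [0.18, 0.949, 0.256, 0.049]
contact_force: [-0.3, 0.3, -0.4]
finger_gap: 0.798
finger_force: 0.0
```

```bash
python3 - <<'E'
from h import *
from plant import ctrl
c=ctrl.calibration("wrist");p,d=ctrl.snapshot("wrist");np.savez("wrist1.npz",p=p,d=d,**c);cv2.imwrite("pics/wrist1.png",p[:,:,::-1])
p,d=ctrl.snapshot("scene");np.savez("scene1.npz",p=p,d=d,**ctrl.calibration("scene"))
print(now()[0])
W,p=load("wrist1");Z,I=ortho(W,p,.3,-.5,.002,200,200)
P=W[box(W,.38,.55,-.43,-.30,.05,.13)];print(len(P))
E
```

```text
[ 0.42894758 -0.4152733   0.26467603]
1683
```

View pics/wrist1.png

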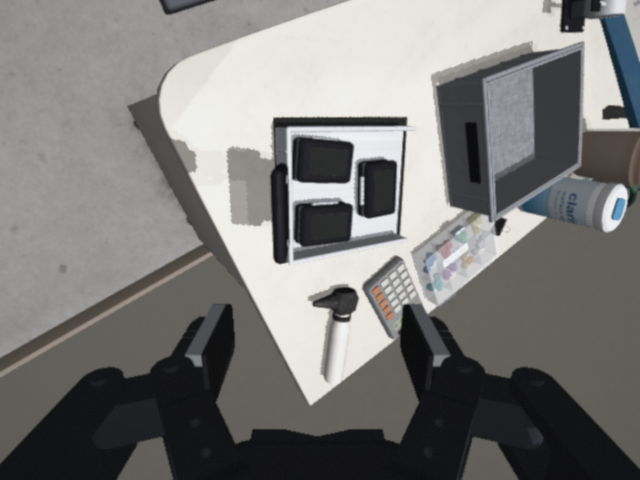

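The wrist view shows the tray square-on. The grip is edge-on at columns 273-288, rows 165-262. The walls span x 277-408 and y 120-262, and the tote rim is at top right. Next I fit them from this closer view.

```bash
python3 - <<'E'
from h import *
W,p=load("wrist1")
yaw=.385;ex=np.array([np.sin(yaw),np.cos(yaw)]);ey=np.array([-ex[1],ex[0]])
P=W[box(W,.38,.52,-.43,-.30,.085,.13)];c=np.median(P,0);P=P[np.linalg.norm(P-c,axis=1)<.06]
r=cv2.minAreaRect(P[:,:2].astype(np.float32));print("grip top",len(P),r,P[:,2].max())
g=p.mean(-1)
m=box(W,.38,.66,-.40,-.12,.029,.045)&(g>110)
l=cv2.connectedComponentsWithStats(cv2.dilate(m.astype(np.uint8),np.ones((3,3))))
P=W[m];print("walls",len(P),cv2.minAreaRect(P[:,:2].astype(np.float32)))
u,v=P[:,:2]@ex,P[:,:2]@ey
print("ex",np.percentile(u,[1,5,50,95,99]),"ey",np.percentile(v,[1,5,25,50,75,95,99]))
mv=np.median(v)
for s in(u[v<mv-.0],):pass
for sel in(v<np.percentile(v,1)+.012,v>np.percentile(v,99)-.012):
    f=np.polyfit(u[sel],v[sel],1);print("wall fit",sel.sum(),f,np.median(v[sel]),np.percentile(u[sel],[2,98]))
# dark mat pixels
m=box(W,.35,.68,-.42,-.10,-.004,.006)&(g<45);P=W[m]
u,v=P[:,:2]@ex,P[:,:2]@ey;print("mat",len(P),np.percentile(u,[1,99]),np.percentile(v,[1,99]))
# tote rim
for n in("wrist1","scene1","side0"):
    W,p=load(n)
    m=box(W,.40,.665,-.10,.19,.075,.087);k=cv2.connectedComponentsWithStats(cv2.dilate(m.astype(np.uint8),np.ones((3,3))))
    i=1+np.argmax(k[2][1:,4]);P=W[m&(k[1]==i)];print("tote",n,len(P),cv2.minAreaRect(P[:,:2].astype(np.float32)),np.percentile(P,[1,99],axis=0)[:,:2])
E
```

```text
grip top 1494 ((0.4527093172073364, -0.3585220277309418), (0.02193295583128929, 0.08350061625242233), 68.14346313476562) 0.10755003599695043
walls 2060 ((0.5354005098342896, -0.21310555934906006), (0.2633589506149292, 0.19307181239128113), 68.28252410888672)
ex [-0.12721716 -0.12607061 -0.06923663  0.11059771  0.12905557] ey [-0.66663562 -0.65783977 -0.62392438 -0.5477887  -0.48419622 -0.48091616
 -0.47970443]
wall fit 137 [ 0.2642211 -0.6905849] -0.6611043272675219 [0.09307387 0.13297586]
wall fit 735 [ 0.01893115 -0.48204072] -0.4830538140593075 [-0.12675379  0.04217632]
mat 695 [-0.12540894  0.05382313] [-0.4805952  -0.47175802]
tote wrist1 3521 ((0.5366623401641846, 0.045369356870651245), (0.2350606918334961, 0.19313697516918182), 85.2933120727539) [[ 0.43409922 -0.07590052]
 [ 0.63529151  0.16344665]]
tote scene1 687 ((0.5377386212348938, 0.044373758137226105), (0.23651562631130219, 0.19351258873939514), 85.16497039794922) [[ 0.43534131 -0.0773349 ]
 [ 0.63474345  0.16379268]]
tote side0 722 ((0.5500531196594238, 0.04780978709459305), (0.23883789777755737, 0.2132827490568161), 85.41495513916016) [[ 0.44845261 -0.06986926]
 [ 0.66156229  0.17160733]]
```

```bash
cat >> h.py <<'E'
YAW=.3815; EX=np.array([np.sin(YAW),np.cos(YAW)])
G=np.array([.455,-.352,.079])
E
python3 - <<'E'
from h import *
p0,R0,s=now();R=toolR(EX);g=G+R[:,2]*.0187
print(g);rows(p0,R0,[(g-R[:,2]*d,R) for d in(.1,.05,.0)])
E
```

```text
[ 0.4584812  -0.34332201  0.06280544]
[[-0.0006, -0.0339, 0.1136], [0.003, -0.003, 0.009]]
[[-0.0007, -0.034, 0.1636], [0.003, -0.003, 0.009]]
[[-0.0008, -0.0341, 0.2136], [0.003, -0.003, 0.009]]
```

Request:
{"fn": "servo_tool", "kwargs": {
  "series": [
    [[0,-0.034,0.04],[0,0,0.01]],
    [[0,-0.034,0.08],[0,0,0.01]],
    [[0,-0.034,0.114],[0,0,0.01]],
    [[0,-0.034,0.114],[0,0,0.01]],
    [[0,-0.034,0.114],[0,0,0.01]]
  ],
  "fingers": 0.8
}}

```text
t: 3.3
tool_pos: [0.4393, -0.3905, 0.1489]
tcp_rot: [0.183, 0.948, 0.256, 0.048]
contact_force: [0.4, -0.6, 0.3]
finger_gap: 0.799
finger_force: 0.0
```

```bash
python3 - <<'E'
from h import *
p0,R0,s=now();R=toolR(EX);g=G+R[:,2]*.0187
rows(p0,R0,[(g,R)])
E
```

```text
[[-0.0005, 0.0008, 0.1], [0.003, -0.003, -0.002]]
```

Request:
{"fn": "servo_tool", "kwargs": {
  "series": [
    [[0,0.001,0.025],[0,0,0]],
    [[0,0.001,0.05],[0,0,0]],
    [[0,0.001,0.075],[0,0,0]],
    [[0,0.001,0.09],[0,0,0]],
    [[0,0.001,0.1],[0,0,0]],
    [[0,0.001,0.1],[0,0,0]],
    [[0,0.001,0.1],[0,0,0]]
  ]
}}

```text
t: 4.0
tool_pos: [0.4584, -0.3451, 0.0632]
tcp_rot: [0.184, 0.948, 0.255, 0.049]
contact_force: [0.0, -0.0, -0.1]
finger_gap: 0.8
finger_force: 0.0
```

Request:
{"fn": "servo_tool", "kwargs": {
  "series": [
    [[0,0,0],[0,0,0]],
    [[0,0,0],[0,0,0]],
    [[0,0,0],[0,0,0]],
    [[0,0,0],[0,0,0]],
    [[0,0,0],[0,0,0]],
    [[0,0,0],[0,0,0]],
    [[0,0,0],[0,0,0]],
    [[0,0,0],[0,0,0]],
    [[0,0,0],[0,0,0]],
    [[0,0,0],[0,0,0]]
  ],
  "fingers": 0,
  "newtons": 70
}}

```text
t: 5.0
tool_pos: [0.4579, -0.3431, 0.0627]
tcp_rot: [0.184, 0.948, 0.256, 0.048]
contact_force: [0.6, 2.0, 4.8]
finger_gap: 0.134
finger_force: 68.7
```

```bash
cat >> h.py <<'E'
def Rtray(ex,tilt=0.):
    e=np.array([ex[0],ex[1],0])/np.hypot(*ex);z=np.array([0,0,1.]);y=np.cross(z,e)
    return Ro.from_rotvec(y*tilt).as_matrix()@np.c_[e,y,z]
TOTE=np.array([.537,.045]);TX=np.array([.083,.9965])
MOUTH=np.array([.09,0,.003])
def tcp_for(mouth,ex,tilt):  # uses grasp.npz
    f=np.load("grasp.npz");R=Rtray(ex,tilt)
    return mouth+R@(f["p"]-MOUTH),R@f["R"]
E
python3 - <<'E'
from h import *
p0,R0,s=now()
Rt=Rtray(EX);o=G-Rt@np.array([-.12,0,.076]);print("tray origin",o)
np.savez("grasp.npz",p=Rt.T@(p0-o),R=Rt.T@R0,tcp=p0,Rw=R0)
print("check",tcp_for(o+Rt@MOUTH,EX,0)[0]-p0)
up=p0+[0,0,.14]
M=np.r_[TOTE-.06*TX,.15]
A=tcp_for(M,TX,0);mid=((up+A[0])/2,tcp_for(M,EX+TX,0)[1])
print(A[0]);rows(p0,R0,[(up,R0),mid,A])
E
```

```text
tray origin [ 0.49967757 -0.24062713  0.003     ]
check [0. 0. 0.]
[ 0.51475897 -0.21466771  0.20670117]
[[0.0004, 0.0705, -0.121], [0.0, 0.0, 0.0]]
[[-0.002, 0.1321, -0.0873], [0.0, 0.096, -0.164]]
[[-0.0044, 0.1938, -0.0537], [0.001, 0.191, -0.328]]
```

Request:
{"fn": "servo_tool", "kwargs": {
  "series": [
    [[0,0.005,-0.0087],[0,0,0]],
    [[0,0.01,-0.0173],[0,0,0]],
    [[0,0.02,-0.0346],[0,0,0]],
    [[0,0.03,-0.052],[0,0,0]],
    [[0,0.04,-0.0693],[0,0,0]],
    [[0,0.05,-0.0866],[0,0,0]],
    [[0,0.06,-0.104],[0,0,0]],
    [[0,0.07,-0.121],[0,0,0]],
    [[0,0.07,-0.121],[0,0,0]],
    [[0,0.07,-0.121],[0,0,0]]
  ]
}}

```text
t: 6.0
tool_pos: [0.4576, -0.3445, 0.2016]
tcp_rot: [0.184, 0.948, 0.255, 0.048]
contact_force: [0.1, 0.2, -4.0]
finger_gap: 0.135
finger_force: 68.6
```

```bash
python3 - <<'E'
from h import *
from plant import ctrl
p0,R0,s=now()
M=np.r_[TOTE-.06*TX,.15];A=tcp_for(M,TX,0)
rows(p0,R0,[A]); print(p0,R0[2],np.load("grasp.npz")["Rw"][2])
a,d=ctrl.snapshot("scene");b,_=ctrl.snapshot("side")
cv2.imwrite("pics/lift.png",np.hstack([cv2.resize(a[150:400,250:500],(400,400)),cv2.resize(b[120:320,230:480],(400,400))])[:,:,::-1])
E
```

```text
[[-0.0044, 0.1252, 0.0665], [-0.003, 0.191, -0.329]]
[ 0.45763578 -0.34445324  0.20157769] [ 0.00252925  0.50080813 -0.86555463] [ 0.00260853  0.50359228 -0.86393751]
```

View pics/lift.png

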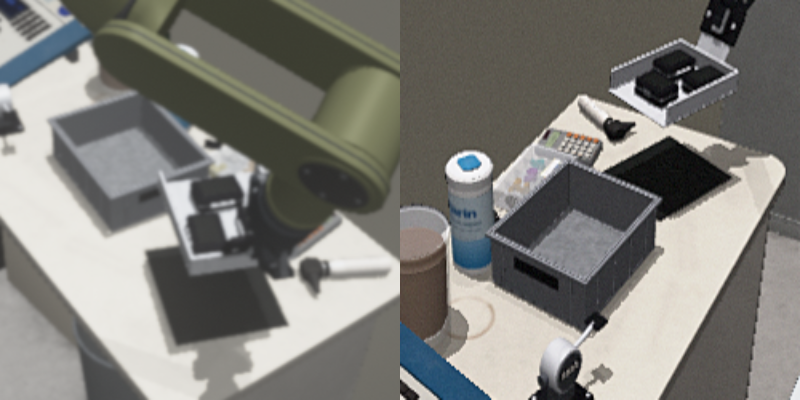

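The tray is lifted and level with all three cases in it, and the bare mat is in view (left half about (215,295), right half about (670,180)). Now I carry it to the tote.

Request:
{"fn": "servo_tool", "kwargs": {
  "series": [
    [[0,0.005,0.003],[0,0.008,-0.014]],
    [[-0.001,0.015,0.008],[0,0.023,-0.04]],
    [[-0.001,0.025,0.0133],[0,0.038,-0.066]],
    [[-0.002,0.037,0.0197],[0,0.057,-0.097]],
    [[-0.002,0.05,0.0266],[0,0.077,-0.132]],
    [[-0.002,0.0626,0.0333],[0,0.096,-0.165]],
    [[-0.003,0.075,0.04],[0,0.115,-0.197]],
    [[-0.003,0.0875,0.0466],[0,0.134,-0.23]],
    [[-0.004,0.1,0.0532],[0,0.153,-0.263]],
    [[-0.004,0.11,0.0585],[0,0.168,-0.289]],
    [[-0.004,0.118,0.0628],[0,0.181,-0.31]],
    [[-0.004,0.123,0.0655],[0,0.188,-0.323]],
    [[-0.004,0.125,0.0665],[0,0.191,-0.329]],
    [[-0.004,0.125,0.0665],[0,0.191,-0.329]],
    [[-0.004,0.125,0.0665],[0,0.191,-0.329]]
  ]
}}

```text
t: 7.6
tool_pos: [0.5144, -0.2147, 0.2068]
tcp_rot: [0.041, 0.965, 0.26, 0.01]
contact_force: [-0.1, -0.2, -2.6]
finger_gap: 0.129
finger_force: 68.5
```

```bash
python3 - <<'E'
from h import *
from plant import ctrl
p0,R0,s=now();print(p0)
a,d=ctrl.snapshot("scene");np.savez("scene2.npz",p=a,d=d,**ctrl.calibration("scene"))
a,d=ctrl.snapshot("side");np.savez("side2.npz",p=a,d=d,**ctrl.calibration("side"))
# mat centre from dark pixels on the desk, both views
for n in("scene2","side2"):
    W,p=load(n);m=box(W,.38,.65,-.36,-.10,-.006,.01)&(p.max(-1)<50);m=cv2.morphologyEx(m.astype(np.uint8),cv2.MORPH_OPEN,np.ones((3,3)))
    k=cv2.connectedComponentsWithStats(m);i=1+np.argmax(k[2][1:,4]);P=W[k[1]==i];print("mat",len(P),cv2.minAreaRect(P[:,:2].astype(np.float32)))
T=[]
for a in range(1,8):
    t=np.deg2rad(a*8); z=.15-.045*min(1,a/3)
    T.append(tcp_for(np.r_[TOTE-.06*TX,z],TX,t))
print([t[0].round(3) for t in T]); rows(p0,R0,T)
E
```

```text
[ 0.51435996 -0.21474491  0.20683612]Traceback (most recent call last):
  File "<stdin>", line 9, in <module>
    return _wrapfunc(a, 'argmax', axis=axis, out=out, **kwds)
    return bound(*args, **kwds)
ValueError: attempt to get argmax of an empty sequence
```

```bash
python3 - <<'E'
from h import *
p0,R0,s=now()
T=[]
for a in range(1,8):
    t=np.deg2rad(a*8); z=.15-.045*min(1,a/3)
    T.append(tcp_for(np.r_[TOTE-.06*TX,z],TX,t))
print([t[0].round(3) for t in T]); rows(p0,R0,T)
E
```

```text
[array([ 0.516, -0.205,  0.219]), array([ 0.517, -0.191,  0.23 ]), array([ 0.518, -0.174,  0.238]), array([ 0.52 , -0.154,  0.259]), array([ 0.522, -0.132,  0.277]), array([ 0.524, -0.107,  0.292]), array([ 0.526, -0.08 ,  0.303])]
[[-0.0004, 0.0148, -0.0055], [0.177, -0.0, -0.001]]
[[-0.0003, 0.0319, -0.008], [0.355, -0.001, -0.0]]
[[-0.0003, 0.051, -0.0068], [0.532, -0.001, -0.0]]
[[-0.0002, 0.0789, -0.0149], [0.71, -0.002, 0.0]]
[[-0.0001, 0.1077, -0.0189], [0.888, -0.003, 0.0]]
[[0.0, 0.1368, -0.0189], [1.066, -0.003, 0.001]]
[[0.0001, 0.1656, -0.0149], [1.244, -0.004, 0.001]]
```

Request:
{"fn": "servo_tool", "kwargs": {
  "series": [
    [[0,0.0074,-0.003],[0.09,0,0]],
    [[0,0.0148,-0.0055],[0.177,0,0]],
    [[0,0.023,-0.007],[0.266,0,0]],
    [[0,0.032,-0.008],[0.355,0,0]],
    [[0,0.0415,-0.0075],[0.444,0,0]],
    [[0,0.051,-0.007],[0.532,0,0]],
    [[0,0.065,-0.011],[0.62,0,0]],
    [[0,0.079,-0.015],[0.71,0,0]],
    [[0,0.093,-0.017],[0.8,0,0]],
    [[0,0.108,-0.019],[0.888,0,0]],
    [[0,0.108,-0.019],[0.888,0,0]],
    [[0,0.108,-0.019],[0.888,0,0]],
    [[0,0.108,-0.019],[0.888,0,0]],
    [[0,0.108,-0.019],[0.888,0,0]],
    [[0,0.108,-0.019],[0.888,0,0]]
  ]
}}

```text
t: 9.2
tool_pos: [0.5215, -0.1318, 0.2773]
tcp_rot: [0.043, 0.995, -0.085, -0.005]
contact_force: [0.4, -0.1, -2.3]
finger_gap: 0.132
finger_force: 69.2
```

```bash
python3 - <<'E'
from h import *
from plant import ctrl
p0,R0,s=now()
rows(p0,R0,[tcp_for(np.r_[TOTE-.06*TX,.105],TX,np.deg2rad(a)) for a in(48,55)])
a,d=ctrl.snapshot("scene");b,_=ctrl.snapshot("side")
cv2.imwrite("pics/tip.png",np.hstack([cv2.resize(a[150:350,230:430],(400,400)),cv2.resize(b[120:320,240:440],(400,400))])[:,:,::-1])
E
```

```text
[[-0.0001, 0.0226, -0.0188], [0.179, -0.004, 0.0]]
[[0.0001, 0.044, -0.0324], [0.334, -0.004, 0.001]]
```

View pics/tip.png

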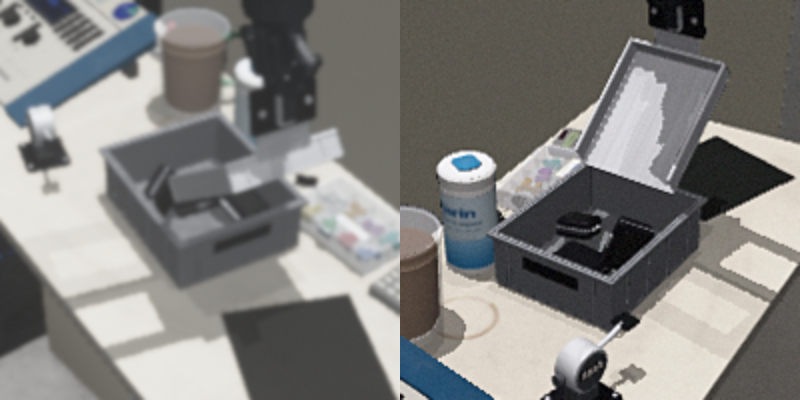

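The tray is empty, with three cases in the tote at about (160,185), (200,205) and (245,205) in the left half. I level out and go back.

```bash
python3 - <<'E'
from h import *
p0,R0,s=now();f=np.load("grasp.npz")
up=f["tcp"]+[0,0,.14]
T=[tcp_for(np.r_[TOTE-.06*TX,z],TX,np.deg2rad(a)) for a,z in((30,.125),(16,.15),(0,.16))]
rows(p0,R0,T);print();rows(*T[-1],[(up,f["Rw"])])
E
```

```text
[[-0.0002, -0.0272, 0.0077], [-0.222, -0.002, -0.0]]
[[-0.0003, -0.0561, 0.0275], [-0.533, -0.001, -0.001]]
[[-0.0005, -0.0719, 0.0739], [-0.888, -0.001, -0.002]]

[[0.0458, -0.1218, -0.0546], [-0.001, -0.191, 0.328]]
```

Request:
{"fn": "servo_tool", "kwargs": {
  "series": [
    [[0,-0.014,0.004],[-0.11,0,0]],
    [[0,-0.027,0.008],[-0.222,0,0]],
    [[0,-0.042,0.018],[-0.378,0,0]],
    [[0,-0.056,0.0275],[-0.533,0,0]],
    [[0,-0.064,0.05],[-0.71,0,0]],
    [[0,-0.072,0.074],[-0.888,0,0]],
    [[0,-0.072,0.074],[-0.888,0,0]],
    [[0,-0.072,0.074],[-0.888,0,0]],
    [[0,-0.072,0.074],[-0.888,0,0]]
  ]
}}

```text
t: 10.2
tool_pos: [0.515, -0.2138, 0.2179]
tcp_rot: [0.041, 0.965, 0.26, 0.01]
contact_force: [0.2, 0.1, -1.8]
finger_gap: 0.126
finger_force: 69.8
```

Request:
{"fn": "servo_tool", "kwargs": {
  "series": [
    [[0.015,-0.04,-0.018],[0,-0.064,0.11]],
    [[0.03,-0.08,-0.036],[0,-0.127,0.22]],
    [[0.046,-0.122,-0.055],[0,-0.191,0.328]],
    [[0.046,-0.122,-0.055],[0,-0.191,0.328]],
    [[0.046,-0.122,-0.055],[0,-0.191,0.328]],
    [[0.046,-0.122,-0.055],[0,-0.191,0.328]],
    [[0.046,-0.122,-0.055],[0,-0.191,0.328]]
  ]
}}

```text
t: 10.9
tool_pos: [0.4585, -0.341, 0.2045]
tcp_rot: [0.182, 0.948, 0.255, 0.048]
contact_force: [0.7, 0.0, -1.8]
finger_gap: 0.133
finger_force: 69.9
```

```bash
python3 - <<'E'
from h import *
from plant import ctrl
p0,R0,s=now();f=np.load("grasp.npz");print(p0,s["finger_gap"])
rows(p0,R0,[(f["tcp"]+[0,0,.02],f["Rw"]),(f["tcp"]+[0,0,.001],f["Rw"])])
a,d=ctrl.snapshot("side");np.savez("side3.npz",p=a,d=d,**ctrl.calibration("side"))
W,p=load("side3");m=box(W,.44,.64,-.07,.16,.012,.12)&(p.max(-1)<60)
m&=abs((W[...,:2]-TOTE)@TX)<.1
k=cv2.connectedComponentsWithStats(m.astype(np.uint8))
for i in range(1,k[0]):
    if k[2][i,4]>25:
        P=W[k[1]==i];print(k[2][i],P.mean(0).round(3),P.min(0).round(3),P.max(0).round(3))
# mat in view
m=box(W,.38,.65,-.36,-.10,-.01,.012)&(p.max(-1)<70);print("mat",m.sum(),cv2.minAreaRect(W[m][:,:2].astype(np.float32)) if m.sum()>9 else "")
E
```

```text
[ 0.45854043 -0.34101228  0.20450636] 0.1331942196434389
[[-0.0003, -0.0629, 0.1043], [-0.003, -0.001, 0.005]]
[[-0.0003, -0.0725, 0.1207], [-0.003, -0.001, 0.005]]
[291 203  50  40 890] [0.614 0.029 0.048] [ 0.557 -0.062  0.012] [0.635 0.134 0.08 ]
[347 226  43  52 621] [0.451 0.058 0.041] [ 0.44  -0.047  0.012] [0.461 0.152 0.078]
[317 231  49  26 506] [0.511 0.08  0.052] [ 0.458 -0.053  0.013] [0.585 0.101 0.094]
mat 1570 ((0.5297585129737854, -0.24941647052764893), (0.19850297272205353, 0.23342503607273102), 68.10668182373047)
```

Request:
{"fn": "servo_tool", "kwargs": {
  "series": [
    [[0,-0.013,0.021],[0,0,0]],
    [[0,-0.026,0.042],[0,0,0]],
    [[0,-0.038,0.063],[0,0,0]],
    [[0,-0.05,0.083],[0,0,0]],
    [[0,-0.057,0.0945],[0,0,0]],
    [[0,-0.063,0.104],[0,0,0]],
    [[0,-0.066,0.11],[0,0,0]],
    [[0,-0.069,0.115],[0,0,0]],
    [[0,-0.071,0.118],[0,0,0]],
    [[0,-0.0725,0.1207],[0,0,0]],
    [[0,-0.0725,0.1207],[0,0,0]],
    [[0,-0.0725,0.1207],[0,0,0]]
  ]
}}

```text
t: 12.15
tool_pos: [0.4566, -0.3449, 0.0628]
tcp_rot: [0.184, 0.948, 0.255, 0.049]
contact_force: [-0.4, -0.1, -0.0]
finger_gap: 0.131
finger_force: 70.1
```

```bash
python3 - <<'E'
from h import *
from plant import ctrl
p0,R0,s=now();f=np.load("grasp.npz");print(p0-f["tcp"],s["contact_force"])
a,d=ctrl.snapshot("scene");b,e=ctrl.snapshot("side")
np.savez("scene4.npz",p=a,d=d,**ctrl.calibration("scene"));np.savez("side4.npz",p=b,d=e,**ctrl.calibration("side"))
cv2.imwrite("pics/back.png",np.hstack([cv2.resize(a[190:300,270:380],(400,400)),cv2.resize(b[170:300,270:450],(400,289))if 0 else cv2.resize(b[150:310,280:440],(400,400))])[:,:,::-1])
E
```

```text
[-0.00135813 -0.00187845  0.00012481] [-0.37252925 -0.1137612  -0.00148109]
```

View pics/back.png

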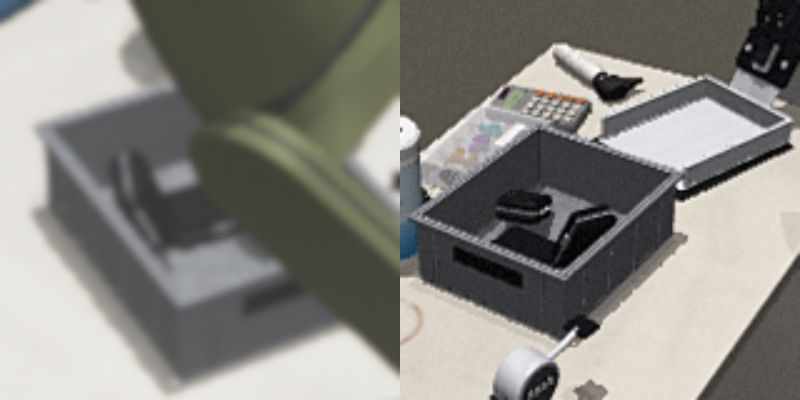

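All three cases lie in the tote at (522,205), (525,248) and (590,235) in the right half, one leaning against the wall below the rim. The tray is back and supported, so I release it and withdraw.

Request:
{"fn": "servo_tool", "kwargs": {
  "series": [
    [[0,0,0],[0,0,0]],
    [[0,0,0],[0,0,0]],
    [[0,0,0],[0,0,0]],
    [[0,0,0],[0,0,0]],
    [[0,0,0],[0,0,0]],
    [[0,0,0],[0,0,0]],
    [[0,0,-0.02],[0,0,0]],
    [[0,0,-0.05],[0,0,0]],
    [[0,0,-0.09],[0,0,0]],
    [[0,0,-0.13],[0,0,0]],
    [[0,0,-0.17],[0,0,0]],
    [[0,0,-0.2],[0,0,0]],
    [[0,0,-0.2],[0,0,0]],
    [[0,0,-0.2],[0,0,0]]
  ],
  "fingers": 0.8
}}

```text
t: 13.65
tool_pos: [0.4192, -0.4382, 0.2355]
tcp_rot: [0.184, 0.948, 0.255, 0.049]
contact_force: [0.1, 0.2, -0.3]
finger_gap: 0.798
finger_force: 0.0
```

```bash
python3 - <<'E'
from h import *
from plant import ctrl
p0,R0,s=now();print(p0,s["contact_force"])
for n in("scene","side"):
    a,d=ctrl.snapshot(n);np.savez(n+"5.npz",p=a,d=d,**ctrl.calibration(n));W,p=load(n+"5")
    m=box(W,.40,.68,-.37,-.10,-.004,.03)&(p.min(-1)>130)&(abs((W[...,:2]-[.4997,-.2406])@EX)<.08)&(abs((W[...,:2]-[.4997,-.2406])@[-EX[1],EX[0]])<.065)
    P=W[m];c=P.mean(0);print(n,"tray floor",len(P),c,np.linalg.svd(P-c)[2][2])
    m=box(W,.36,.45,.10,.28,.055,.10);P=W[m]
    print("counter all",len(P),np.percentile(P,[1,50,99],axis=0).round(3).tolist())
    m&=(p.max(-1)<70);k=cv2.connectedComponentsWithStats(m.astype(np.uint8))
    for i in range(1,k[0]):
        if k[2][i,4]>8:
            P=W[k[1]==i];print(" dark",k[2][i].tolist(),np.median(P,0).round(3),P.min(0).round(3),P.max(0).round(3))
    m=box(W,.34,.46,.10,.30,.002,.02)&(p.max(-1)<60)
    if m.sum()>10: print(" base",m.sum(),cv2.minAreaRect(W[m][:,:2].astype(np.float32)))
b=ctrl.calibration
f=np.load("side5.npz")["p"];g=np.load("scene5.npz")["p"]
cv2.imwrite("pics/cnt.png",np.hstack([cv2.resize(g[190:250,220:280],(400,400)),cv2.resize(f[250:350,290:390],(400,400))])[:,:,::-1])
E
```

```text
[ 0.41915505 -0.43823962  0.23554847] [ 0.07969731  0.20515562 -0.29195312]
scene tray floor 2234 [ 0.50267502 -0.23270099  0.00497342] [ 1.88447999e-03 -5.81037665e-04 -9.99998056e-01]
counter all 194 [[0.396, 0.103, 0.056], [0.416, 0.262, 0.072], [0.449, 0.28, 0.082]]
 dark [252, 221, 9, 5, 33] [0.404 0.212 0.073] [0.396 0.202 0.067] [0.416 0.221 0.078]
 base 52 ((0.4106961786746979, 0.2760298550128937), (0.02582431212067604, 0.046205438673496246), 27.751855850219727)
side tray floor 849 [ 0.51400567 -0.24600811  0.00526499] [-0.00232668  0.00745676 -0.99996949]
counter all 168 [[0.397, 0.108, 0.057], [0.414, 0.231, 0.074], [0.45, 0.28, 0.081]]
 dark [345, 276, 15, 10, 73] [0.409 0.222 0.076] [0.396 0.208 0.071] [0.426 0.234 0.081]
 dark [340, 296, 3, 6, 12] [0.407 0.277 0.064] [0.407 0.272 0.056] [0.41  0.279 0.072]
 base 223 ((0.42423954606056213, 0.20012758672237396), (0.07021261751651764, 0.1998651921749115), 0.2938058376312256)
```

View pics/cnt.png

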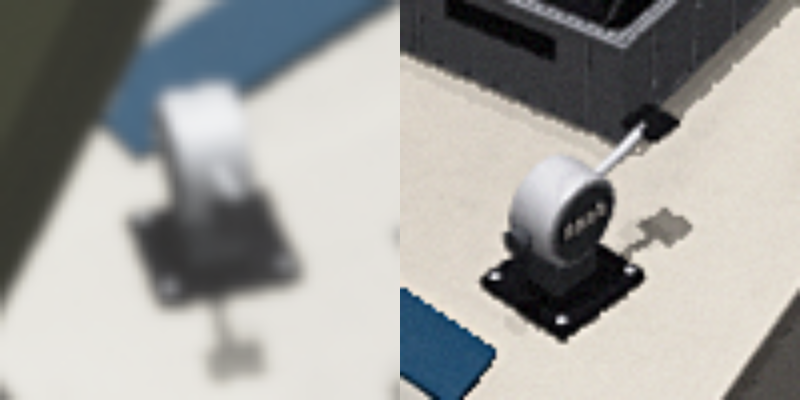

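```bash
python3 - <<'E'
from h import *
p0,R0,s=now()
z=np.array([0,0,-1.]);y=np.array([.1,.995,0]);y/=np.linalg.norm(y);R=np.c_[np.cross(y,z),y,z]
rows(p0,R0,[((.5,-.1,.27),R),((.409,.217,.20),R)])
E
```

```text
[[0.0505, 0.3139, 0.1419], [0.669, 0.089, -0.352]]
[[0.2528, 0.5028, 0.3344], [0.669, 0.089, -0.352]]
```

Request:
{"fn": "servo_tool", "kwargs": {
  "series": [
    [[0.05,0.314,0.142],[0.669,0.089,-0.352]],
    [[0.05,0.314,0.142],[0.669,0.089,-0.352]],
    [[0.05,0.314,0.142],[0.669,0.089,-0.352]],
    [[0.05,0.314,0.142],[0.669,0.089,-0.352]],
    [[0.05,0.314,0.142],[0.669,0.089,-0.352]],
    [[0.05,0.314,0.142],[0.669,0.089,-0.352]],
    [[0.05,0.314,0.142],[0.669,0.089,-0.352]],
    [[0.05,0.314,0.142],[0.669,0.089,-0.352]],
    [[0.253,0.503,0.334],[0.669,0.089,-0.352]],
    [[0.253,0.503,0.334],[0.669,0.089,-0.352]],
    [[0.253,0.503,0.334],[0.669,0.089,-0.352]],
    [[0.253,0.503,0.334],[0.669,0.089,-0.352]],
    [[0.253,0.503,0.334],[0.669,0.089,-0.352]],
    [[0.253,0.503,0.334],[0.669,0.089,-0.352]],
    [[0.253,0.503,0.334],[0.669,0.089,-0.352]],
    [[0.253,0.503,0.334],[0.669,0.089,-0.352]],
    [[0.253,0.503,0.334],[0.669,0.089,-0.352]],
    [[0.253,0.503,0.334],[0.669,0.089,-0.352]],
    [[0.253,0.503,0.334],[0.669,0.089,-0.352]]
  ],
  "fingers": 0
}}

```text
t: 15.65
tool_pos: [0.4098, 0.2144, 0.1999]
tcp_rot: [0.051, 0.999, -0.001, 0.001]
contact_force: [0.5, -0.9, -0.3]
finger_gap: -0.001
finger_force: 0.0
```

```bash
python3 - <<'E'
from h import *
from plant import ctrl
p0,R0,s=now();print(p0,s["finger_gap"])
c=ctrl.calibration("wrist");a,d=ctrl.snapshot("wrist");np.savez("wrist6.npz",p=a,d=d,**c);cv2.imwrite("pics/wrist6.png",a[:,:,::-1])
W,p=load("wrist6")
m=box(W,.37,.45,.18,.25,.065,.09)&(p.max(-1)<70);P=W[m];print("pad",len(P),cv2.minAreaRect(P[:,:2].astype(np.float32)) if len(P)>5 else"",np.median(P,0))
z=np.array([0,0,-1.]);y=np.array([.1,.995,0]);y/=np.linalg.norm(y);R=np.c_[np.cross(y,z),y,z]
rows(p0,R0,[((.409,.217,.09),R),((.409,.217,.048),R)])
E
```

```text
[0.40980033 0.21441778 0.19992471] -0.0005151108194013395
pad 927 ((0.408953994512558, 0.2267855852842331), (0.04129975661635399, 0.024802517145872116), 76.4032974243164) [0.40571591 0.21714037 0.07743   ]
[[0.0012, 0.0028, 0.1099], [-0.004, 0.002, -0.003]]
[[0.0013, 0.0029, 0.1519], [-0.004, 0.002, -0.003]]
```

View pics/wrist6.png

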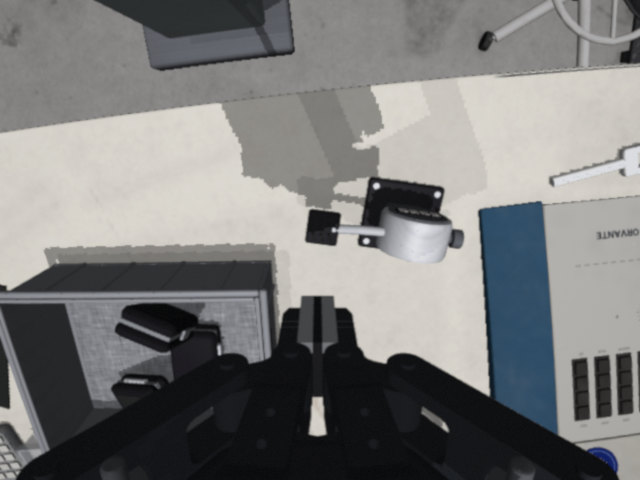

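The pad is at pixel (322,227), world (0.406,0.217,0.077), clear of the tote, whose nearest corner is at (275,260). Now I push it.

Request:
{"fn": "servo_tool", "kwargs": {
  "series": [
    [[0.004,0.002,0.04],[0,0,0]],
    [[0.004,0.002,0.08],[0,0,0]],
    [[0.004,0.002,0.11],[0,0,0]],
    [[0.004,0.002,0.12],[0,0,0]],
    [[0.004,0.002,0.128],[0,0,0]],
    [[0.004,0.002,0.136],[0,0,0]],
    [[0.004,0.002,0.142],[0,0,0]],
    [[0.004,0.002,0.147],[0,0,0]],
    [[0.004,0.002,0.15],[0,0,0]],
    [[0.004,0.002,0.15],[0,0,0]],
    [[0.004,0.002,0.15],[0,0,0]]
  ]
}}

```text
t: 16.8
tool_pos: [0.4068, 0.218, 0.0517]
tcp_rot: [0.05, 0.999, -0.001, 0.002]
contact_force: [-2.1, -4.3, 16.1]
finger_gap: -0.002
finger_force: 8.2
```

Request:
{"fn": "servo_tool", "kwargs": {
  "series": [
    [[0,0,0.001],[0,0,0]],
    [[0,0,0.001],[0,0,0]],
    [[0,0,0.001],[0,0,0]]
  ]
}}

```text
t: 17.1
tool_pos: [0.4069, 0.2181, 0.0514]
tcp_rot: [0.05, 0.999, -0.001, 0.002]
contact_force: [-5.0, -5.5, 23.3]
finger_gap: -0.003
finger_force: 11.6
```

```bash
python3 - <<'E'
from h import *
from plant import ctrl
p0,R0,s=now();print(p0,s["contact_force"])
for n in("side","scene"):
    a,d=ctrl.snapshot(n);np.savez(n+"7.npz",p=a,d=d,**ctrl.calibration(n));W,p=load(n+"7")
    m=box(W,.38,.43,.195,.245,.03,.08);P=W[m];o=np.argsort(P[:,1]);print(n,len(P),np.c_[P[o],p[m][o].max(-1)][::max(1,len(P)//14)].round(3).tolist())
E
```

```text
[0.4068978  0.21812389 0.05140382] [-5.00588485 -5.51198445 23.32114211]
side 141 [[0.399, 0.213, 0.06, 94.0], [0.397, 0.217, 0.043, 31.0], [0.398, 0.22, 0.045, 27.0], [0.404, 0.224, 0.072, 67.0], [0.4, 0.226, 0.064, 84.0], [0.399, 0.227, 0.067, 92.0], [0.404, 0.228, 0.055, 60.0], [0.403, 0.229, 0.067, 9.0], [0.418, 0.231, 0.079, 38.0], [0.402, 0.232, 0.052, 10.0], [0.407, 0.232, 0.051, 121.0], [0.404, 0.233, 0.052, 73.0], [0.411, 0.234, 0.065, 12.0], [0.403, 0.235, 0.071, 20.0], [0.412, 0.242, 0.053, 167.0]]
scene 111 [[0.41, 0.198, 0.072, 71.0], [0.409, 0.202, 0.073, 64.0], [0.414, 0.203, 0.042, 101.0], [0.404, 0.204, 0.066, 59.0], [0.402, 0.205, 0.074, 59.0], [0.408, 0.207, 0.06, 62.0], [0.409, 0.207, 0.069, 59.0], [0.41, 0.208, 0.044, 63.0], [0.399, 0.209, 0.055, 81.0], [0.414, 0.21, 0.041, 65.0], [0.412, 0.21, 0.049, 71.0], [0.398, 0.211, 0.071, 92.0], [0.413, 0.213, 0.043, 64.0], [0.407, 0.214, 0.045, 67.0], [0.422, 0.218, 0.043, 86.0], [0.399, 0.223, 0.043, 69.0]]
```

The contact is rigid at 23 N, so the lever is on its stop. I let it spring back and move clear.

Request:
{"fn": "servo_tool", "kwargs": {
  "series": [
    [[0,0,-0.01],[0,0,0]],
    [[0,0,-0.025],[0,0,0]],
    [[0,0,-0.05],[0,0,0]],
    [[0,0,-0.1],[0,0,0]],
    [[0,0,-0.15],[0,0,0]],
    [[0,0,-0.15],[0,0,0]],
    [[0,0,-0.15],[0,0,0]],
    [[0,0,-0.15],[0,0,0]],
    [[0,0,-0.15],[0,0,0]]
  ]
}}

```text
t: 18.1
tool_pos: [0.4045, 0.2178, 0.1974]
tcp_rot: [0.05, 0.999, -0.002, -0.001]
contact_force: [0.3, -0.2, 0.2]
finger_gap: -0.002
finger_force: 0.0
```

```bash
python3 - <<'E'
from h import *
from plant import ctrl
p0,R0,s=now();print(p0,s["contact_force"],s["t"])
c=ctrl.calibration("wrist");a,d=ctrl.snapshot("wrist");np.savez("wrist8.npz",p=a,d=d,**c)
W,p=load("wrist8");m=box(W,.38,.43,.195,.232,.03,.1)&(p.max(-1)<70);print("pad z",m.sum(),np.median(W[m],0))
for n in("scene","side"):
    a,d=ctrl.snapshot(n);np.savez(n+"8.npz",p=a,d=d,**ctrl.calibration(n));W,p=load(n+"8")
    q=W[...,:2]-[.4997,-.2406]
    m=box(W,.40,.68,-.37,-.10,-.004,.03)&(p.min(-1)>130)&(abs(q@EX)<.08)&(abs(q@[-EX[1],EX[0]])<.065)
    P=W[m];print(n,"tray floor",len(P),P.mean(0),np.linalg.svd(P-P.mean(0))[2][2])
    m=box(W,.40,.665,-.10,.19,.075,.087);k=cv2.connectedComponentsWithStats(cv2.dilate(m.astype(np.uint8),np.ones((3,3))));i=1+np.argmax(k[2][1:,4]);print("tote",cv2.minAreaRect(W[m&(k[1]==i)][:,:2].astype(np.float32)))
    m=box(W,.36,.72,-.4,.2,.015,.09)&(p.max(-1)<45)&(abs((W[...,:2]-TOTE)@TX)<.1)&(abs((W[...,:2]-TOTE)@[-TX[1],TX[0]])<.08)
    print("dark in tote z",m.sum(),np.percentile(W[m][:,2],[5,50,95]))
E
```

```text
[0.40445296 0.21779233 0.19743824] [ 0.30742653 -0.18541182  0.20718145] 18.1
pad z 923 [0.40571566 0.21721534 0.07746309]
scene tray floor 2235 [ 0.5027493  -0.2328429   0.00496031] [ 4.43741176e-04  1.98356617e-03 -9.99997934e-01]
tote ((0.5498022437095642, 0.043097712099552155), (0.23560084402561188, 0.21840082108974457), 85.01820373535156)Traceback (most recent call last):
  File "<stdin>", line 13, in <module>
    return _quantile_unchecked(
        a, q, axis, out, overwrite_input, method, keepdims, weights)
    return _ureduce(a,
                    func=_quantile_ureduce_func,
    ...<5 lines>...
                    overwrite_input=overwrite_input,
                    method=method)
    r = func(a, **kwargs)
    result = _quantile(arr,
                       quantiles=q,
    ...<2 lines>...
                       out=out,
                       weights=wgt)
    slices_having_nans = np.isnan(arr[-1, ...])
                                  ~~~^^^^^^^^^
IndexError: index -1 is out of bounds for axis 0 with size 0
```

```bash
python3 -c "
from plant import ctrl
print(ctrl.job_done())"
```

```text
the job is handed in; nothing more can be done
None
```

The job is handed in at 18 s of the 69 s allowed, but no verdict came back: all three cases are in the tote (one leaning against its wall, below the rim), the empty tray is flat on its mat, and the counter's lever was pushed to its stop and has sprung back.

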